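# Lift a loaded caddy level and hold it for hand-over

### The job

Pick up the grey parts caddy with its load, two cartons and two thread spools, for handing over: grip its slick, thin plastic handle bar gently, near where the uneven load balances (the big carton is much the heaviest; held elsewhere it swings down on that side), and lift it level until its underside is about 15 cm above the table, at least 10. Hold it there still and level for a good three seconds and finish while still holding it: do not put it down or let go. Do not squeeze the handle hard, keep the load standing in the caddy, and leave the things lying round it where they are.

Things in the scene. Friction and masses are not known exactly. Their poses are not given: they have to be found in the camera images.
- caddy: grey plastic caddy loose on the table, 0.25 kg empty, balanced. Tray 120 (x) by 300 mm (y), walls 32 mm, floor 4 mm; along y: two end bays (centres y = +-100 mm) and a middle bay. End plates at y = +-152 mm carry a handle bar along y overhead, top at 147 mm. Origin: centre of the underside, z up. Loaded 0.77 to 0.88 kg
- caddy_handle (a point): middle of the black handle bar, 135 mm above the caddy's underside. Bar along the caddy's y, free length 300 mm, 14 mm thick in x (grip across this from above), 24 mm high; 60 mm clear above the load. Slick thin plastic: each finger must never press over 50 N; 30 to 40 N is right, and keeps it level if gripped within 15 mm of the load's balance point (about 40 mm from the middle, to the big carton)
- big_carton: brown carton 76x100x55 mm, the bigger one, about 0.40 kg (0.35 to 0.46), standing in one end bay of the caddy, at either end; loose. Origin: centre of the underside
- small_carton: small carton 51x70x40 mm, 0.08 kg, in the other end bay; loose. Origin: centre of the underside
- spool_a: thread spool 33 mm diameter, 50 mm high, 0.045 kg, standing upright and loose in the middle bay. Origin: centre of the underside, z up along the spool
- spool_b: second thread spool, same size and weight, standing upright and loose in the middle bay. Origin: centre of the underside, z up along the spool
- marker: bystander: marker pen 16x134x17 mm lying beside the caddy, not to be disturbed. Origin: centre of the underside
- flat_carton: bystander: flat carton 51x75x24 mm beside the caddy, not to be disturbed. Origin: centre of the underside
- small_roll: bystander: small roll of tape 52x55x19 mm lying beside the caddy, not to be disturbed. Origin: centre of the underside
Things that resemble listed ones, but are neither listed nor needed, are in the scene too. What is shaped like the spool_b but turquoise is not meant. Leave any purple look-alike of the big_carton alone.

How it is judged:
On the way:
1. the caddy is held in the fingers, level and still, its underside at least 10 cm above the table, for 3 s (height (world z) of caddy between 0.1 and 0.35 m and angle between caddy's own z axis and vertical below 0.06 rad and linear speed of caddy below 0.02 m/s and angular speed of caddy below 0.12 rad/s and contact force between the fingers and caddy above 2 N), for 3 s.
At the end, for the whole second after the job is handed in: still held in the fingers (at least 2 N of contact), underside of the caddy 10 to 35 cm above the table, tilted less than 0.06 rad, slower than 20 mm/s and 0.12 rad/s, cartons and spools upright (within 0.25 rad) on the floor of the tray (all of step 1 and z of each of big_carton, small_carton, spool_a, spool_b in the frame of caddy below 0.02 m and angle between each of big_carton, small_carton, spool_a, spool_b's own z axis and vertical below 0.25 rad); the arm keeps its last pose, push and grip.
It fails at once if the handle is squeezed with more than 50 N from each finger (110 N over both together) (contact force between the fingers and caddy above 110 N).
It fails at once if the caddy tilts more than 0.15 rad (angle between caddy's own z axis and vertical above 0.15 rad).
It fails at once if a carton or spool falls over or leaves the caddy (angle between any of big_carton, small_carton, spool_a, spool_b's own z axis and vertical above 0.4 rad or z of any of big_carton, small_carton, spool_a, spool_b in the frame of caddy above 0.03 m or z of any of big_carton, small_carton, spool_a, spool_b in the frame of caddy below -0.01 m).
It fails at once if a bystander is moved more than 2 cm (distance of any of marker, flat_carton, small_roll from where it was at the start of the episode above 0.02 m).
It also fails if it takes over 40 s, if anything falls off the work surface, if the arm or the gripper's body presses on something with over 40 N, if the wrist force passes 120 N, or if a joint passes its speed limit or range.

### The arm

A 6-joint arm with a two-finger parallel gripper is mounted at the origin on a cart in front of the work surface, level with it; the furniture and walls round the work are solid. World frame = base frame: x ahead of the robot, y to its left, z up, the work surface at z = 0. Lengths are in m, angles in rad, forces in N, time in s.
With the tool pointing down it reaches from about 0.35 to 0.975 m from the base axis. Payload 17.4 kg.
Tool frame: the origin (TCP) lies between the finger pads; the fingertips stand 25 mm ahead of it and the grasp point (between the pads) lies 6 mm ahead of it; z points along the fingers, y is the line along which they close (so a half turn about z gives the same grasp; the last joint's range is limited). The gripper opens to 85 mm and grips with 20 to 120 N. Pads are 22 mm wide; open, the fingers measure 114 mm over their backs; the gripper's body (76 mm by 85 mm) begins 54 mm behind the grasp point. The pads swing forward as they close: fully open they stand 13 mm farther back than shut.
Start: joints at [-1.178, 0.116, 1.442, -0, 1.584, -0.038], TCP at [0.282, -0.613, 0.256] pointing down, gripper open.
Joint ranges: [-2.83, 2.83], [-0.83, 2.19], [0.07, 2.5], [-1.14, 4.28], [0.01, 3], [-2.97, 2.97]. Speed limits (rad/s): [1.89, 1.89, 2.22, 3.14, 3.14, 3.14].

### API

Orientations are given as a 3x3 rotation matrix whose columns are the frame's x, y, z axes.
In Python, from plant import observe, read_camera, camera_params, job_done gives the robot as it stands.
- The arm moves only by the tool move_arm, never from a script. Its argument "targets" is a list that holds one entry, the list of rows, each a list of 4 numbers: the shift along the tool's x, y, z each as a share of 0.15 m, from -1 to 1, then the turn about the tool's z as a share of pi rad, from -1 to 1. In form: [[[x, y, z, twist], ...]]. A call has 1 to 5 rows; each row is the pose to reach, as a shift and turn from the pose commanded when the call began, along the tool's axes at that moment, turning the shorter way round; what a row does not reach only later rows make up. A row lasts 1/10 s, in which the tool goes at most 50 mm and 8.59 degrees, less where a joint would pass 70% of its speed; a pose out of reach is approached as far as the arm can. A call with a number of a shift or a turn outside -1 to 1 is refused whole. A call with a gripper value outside its range is refused whole. "grip" is the opening in per cent of the stroke, from 0 (shut) to 100 (fully open), set as the call begins (left out, the last holds). The fingers move at their own pace and stop on an object; "grip_force" is the grip in N (left out, the last holds). Time passes only in rows, so rows that repeat a pose let the fingers close. It gives the time, the measured TCP pose, the force, the opening and the grip force at its end, in the units of the state.
- observe(): the state, without advancing time (a new reading comes with each control period).
- read_camera(name): name is "side" or "top"; returns the picture (400x640x3 uint8, blue, green, red); there is no depth.
- camera_params(name): a dict with "camera_matrix" (3x3 intrinsics, pixels), "origin" and "rotation" of the camera in the world. Camera axes: x right, y up, looking along -z (the intrinsics and any distortion apply to the point x, -y, -z); pixel columns grow to the right and rows downward; lengths in m; the calibration is good to about 2 mm. A picture is of the moment at which its call begins. camera_params takes no time and is no camera call.
- job_done(): hands the job in; it is judged then, once.
The state is a dict: "time_s": time; "joint_pos": joint angles; "qd": joint speeds; "tau": joint torques, N m; "tcp_pos": TCP position; "tool_rot": TCP orientation; "wrist_force": force on the tool from outside, world axes, zero at the start; "moment": the same for the moment, N m; "grip_width": opening from 0.0 (shut) to 1.0 (fully open); "gripper_force": force on a finger pad.
Only numpy, scipy, OpenCV 4.12 (cv2) and the standard library are available. Lean on these libraries where they do the work, as an engineer would, in place of code of your own. Each camera call takes 0.05 s, during which the arm holds its last target. There are 200 camera calls.

## Working session

There is one attempt and no reset: what is moved stays moved. The work goes in short steps, Python scripts to look and compute and a tool call to move; the robot and the scene stay as the last step left them, time stands still between calls to the robot, and variables do not carry over. Pictures are saved under pics/ and viewed, at most 10 in all, crops included, and the job is handed in when it is done.

Besides the shell and the picture viewer there is one more tool, called as name(argument=value, ...), one argument or row to a line, values as JSON. move_arm: Moves the arm, as the interface text tells. Shift numbers are shares of 0.15 m and turn numbers shares of pi rad, none past 1 either way. Its arguments: {"type":"object","properties":{"targets":{"type":"array"},"grip":{"type":"number"},"grip_force":{"type":"number"}},"required":["targets"]}

```bash
mkdir -p pics && python3 - <<'E'
from plant import *
import cv2
for n in("top","side"):
    cv2.imwrite(f"pics/{n}0.png",read_camera(n)); p=camera_params(n); print(n,p)
print(observe())
E
```

```text
top {'camera_matrix': array([[479.5556303 ,   0.        , 312.93880923],
       [  0.        , 479.5556303 , 202.49346394],
       [  0.        ,   0.        ,   1.        ]]), 'origin': array([ 0.41613946, -0.18547519,  1.0630175 ]), 'rotation': array([[-0.01647499,  0.99318389, -0.11538777],
       [-0.99963448, -0.01883521, -0.01939426],
       [-0.02143542,  0.11502607,  0.99313117]])}
side {'camera_matrix': array([[370.97396536,   0.        , 326.90523746],
       [  0.        , 370.97396536, 200.32015622],
       [  0.        ,   0.        ,   1.        ]]), 'origin': array([0.5507764 , 0.53571388, 0.5387052 ]), 'rotation': array([[-0.99872242, -0.03290975,  0.03834691],
       [ 0.04995415, -0.52849624,  0.84746463],
       [-0.00762365,  0.84829751,  0.52946502]])}
{'time_s': 0.1, 'joint_pos': array([-1.17782253e+00,  1.16449484e-01,  1.44221460e+00,  2.90849519e-05,
        1.58399764e+00, -3.78033163e-02]), 'qd': array([ 0.00074   , -0.0026819 , -0.00237611, -0.00135789, -0.00161084,
        0.00054515]), 'tau': array([ 4.51012365e-04, -7.33670640e+01, -6.33788538e+01, -5.91823346e-05,
        5.25510361e-03,  2.03552179e-05]), 'tcp_pos': array([ 0.28180467, -0.61319772,  0.25561823]), 'tool_rot': array([[ 9.08641380e-01,  4.17577174e-01, -3.82519887e-04],
       [ 4.17577344e-01, -9.08640834e-01,  9.98713276e-04],
       [ 6.94666786e-05, -1.06720385e-03, -9.99999428e-01]]), 'wrist_force': array([ 1.59910484,  0.00516041, -0.17422736]), 'moment': array([0.03849646, 0.02177158, 0.03767533]), 'gripper_force': 0.0, 'grip_width': 0.9982060012643803}
```

View pics/top0.png

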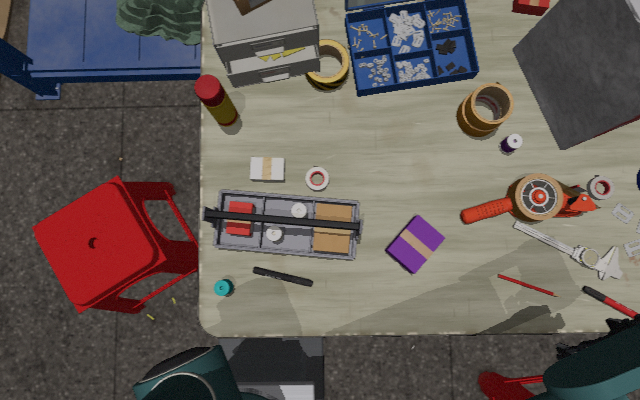

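View pics/side0.png

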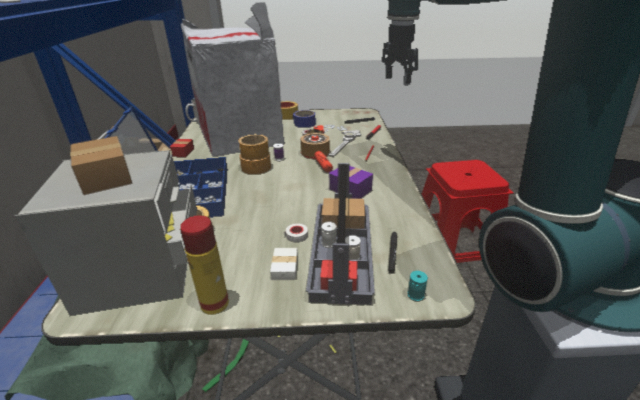

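The top view shows one grey caddy spanning px (205-360, 190-260). The brown carton is in its right bay (332,228), the red small carton in the left bay (240,218), and the white spools are at (299,210) and (275,233). The look-alikes are the purple carton (415,243), the turquoise spool (223,288) and a purple spool (511,144), none of them in the caddy. I'll confirm with one enlarged crop.

```bash
python3 - <<'E'
import cv2
a=cv2.imread("pics/top0.png")[175:295,195:375]
cv2.imwrite("pics/c.png",cv2.resize(a,None,fx=4.4,fy=4.4,interpolation=cv2.INTER_CUBIC))
E
```

```text
(no output)
```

View pics/c.png

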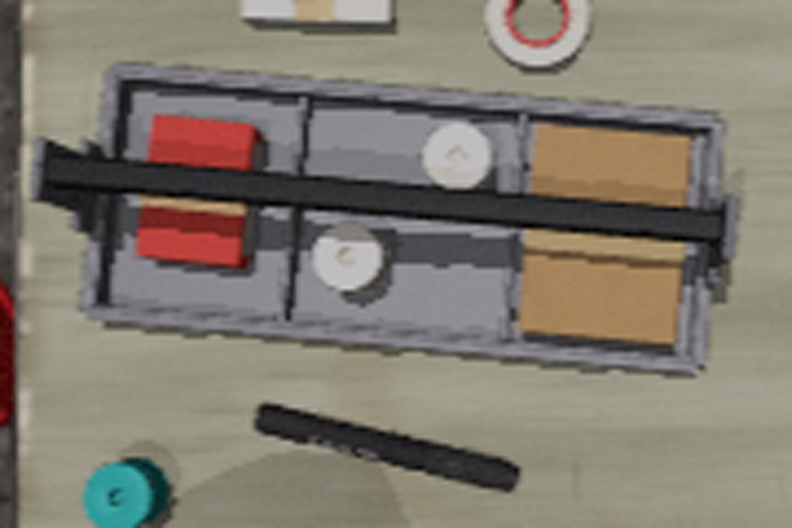

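The crop shows the brown big carton in the right bay and the red small carton in the left. The two white spools are in the middle bay. Nothing else matches the description.

```bash
cat >h.py <<'E'
import numpy as np
from plant import *
P=camera_params("top");K,O,R=P["camera_matrix"],P["origin"],P["rotation"]
def ray(u,v,z):
    d=np.linalg.inv(K)@[u,v,1]; d=R@[d[0],-d[1],-d[2]]
    return O+d*(z-O[2])/d[2]
def crop(u,v,z): return ray(195+(u+.5)/4.4-.5,175+(v+.5)/4.4-.5,z)
E
python3 - <<'E'
from h import *
c=[crop(u,v,.032)[:2] for u,v in((108,65),(722,118),(705,372),(85,318))]
print("rim",np.round(c,4),"mean",np.mean(c,0))
b=[crop(u,v,.147)[:2] for u,v in((45,168),(722,222))]
b=np.array(b);print("bar",b,b.mean(0),np.linalg.norm(b[0]-b[1]))
ax=c[0]-c[1]+c[3]-c[2]; ax/=np.linalg.norm(ax); bx=b[0]-b[1];bx=bx/np.linalg.norm(bx)
print("axis",ax,bx)
m=np.mean(c,0); o=0;
pts=dict(big=(605,235,.059),small=(197,190,.044),sa=(457,155,.054),sb=(348,257,.054))
s={k:(crop(*p)[:2]-m)@ax for k,p in pts.items()};print(s)
for M in(.35,.4,.46):
    o=(M*s["big"]+.08*s["small"]+.045*(s["sa"]+s["sb"]))/(.42+M);print(M,o,m+o*ax,b.mean(0)+o*bx)
for n,u,v in(("roll",538,18),("marker",390,447)):print(n,crop(u,v,.015))
E
```

```text
rim [[ 0.5686  0.0387]
 [ 0.5364 -0.2643]
 [ 0.4127 -0.2527]
 [ 0.4438  0.0493]] mean [ 0.49035932 -0.10724205]
bar [[ 0.50652863  0.04115913]
 [ 0.47753322 -0.25424376]] [ 0.49203092 -0.10654231] 0.296822507924792
axis [0.10424195 0.99455197] [0.09768601 0.99521728]
{'big': np.float64(-0.09861289578580228), 'small': np.float64(0.10047111268449536), 'sa': np.float64(-0.024601380423546135), 'sb': np.float64(0.022962997002281525)}
0.35 -0.03448123605743905 [ 0.48676493 -0.14153543] [ 0.48866259 -0.14085863]
0.4 -0.03839170311404656 [ 0.4863573  -0.14542459] [ 0.48828059 -0.1447504 ]
0.46 -0.04249769352348445 [ 0.48592928 -0.14950821] [ 0.48787949 -0.14883675]
roll [ 0.59072408 -0.17461806  0.015     ]
marker [ 0.37850405 -0.09808638  0.015     ]
```

move_arm(
  targets=[
    [[0.17,-0.15,0,0],[0.34,-0.3,0,0],[0.51,-0.45,0,0],[0.68,-0.6,0,0],[0.85,-0.75,0,0]],
  ],
  grip=100,
  grip_force=35,
)

```text
time_s: 0.6
tcp_pos: [0.351, -0.4565, 0.2559]
tool_rot: [[0.909, 0.417, -0.0], [0.417, -0.909, 0.0], [-0.0, -0.001, -1.0]]
wrist_force: [0.1, -0.1, 0.4]
grip_width: 1.001
gripper_force: 0.0
```

move_arm(
  targets=[
    [[0.17,-0.15,0,0],[0.34,-0.3,0,0],[0.51,-0.45,0,0],[0.68,-0.6,0,0],[0.85,-0.75,0,0]],
  ],
)

```text
time_s: 1.1
tcp_pos: [0.4198, -0.301, 0.2561]
tool_rot: [[0.909, 0.417, -0.0], [0.417, -0.909, 0.0], [-0.0, -0.0, -1.0]]
wrist_force: [1.1, 0.1, 0.7]
grip_width: 1.002
gripper_force: 0.0
```

move_arm(
  targets=[
    [[0.17,-0.15,0,0],[0.34,-0.3,0,0],[0.51,-0.45,0,0],[0.68,-0.6,0,0],[0.85,-0.75,0,0]],
  ],
)

```text
time_s: 1.6
tcp_pos: [0.4887, -0.1456, 0.2561]
tool_rot: [[0.909, 0.418, -0.0], [0.418, -0.909, 0.0], [-0.0, -0.0, -1.0]]
wrist_force: [0.4, -1.1, -0.5]
grip_width: 1.004
gripper_force: 0.0
```

move_arm(
  targets=[
    [[0,0,0,-0.04],[0,0,0,-0.08],[0,0,0,-0.12],[0,0,0,-0.16],[0,0,0,-0.2]],
  ],
)

```text
time_s: 2.1
tcp_pos: [0.4884, -0.1469, 0.256]
tool_rot: [[0.485, 0.874, -0.001], [0.874, -0.485, 0.0], [-0.0, -0.001, -1.0]]
wrist_force: [0.6, -0.2, 0.3]
grip_width: 1.0
gripper_force: 0.0
```

move_arm(
  targets=[
    [[0,0,0,-0.04],[0,0,0,-0.08],[0,0,0,-0.13],[0,0,0,-0.13],[0,0,0,-0.13]],
  ],
)

```text
time_s: 2.6
tcp_pos: [0.4884, -0.1469, 0.2561]
tool_rot: [[0.107, 0.994, -0.0], [0.994, -0.107, 0.0], [0.0, -0.0, -1.0]]
wrist_force: [-0.5, -0.2, 0.1]
grip_width: 1.001
gripper_force: 0.0
```

```bash
python3 - <<'E'
from h import *
import cv2
a=read_camera("top")[165:295,185:385]
cv2.imwrite("pics/t1.png",cv2.resize(a,None,fx=4,fy=4,interpolation=cv2.INTER_CUBIC))
cv2.imwrite("pics/s1.png",cv2.resize(read_camera("side")[140:340,250:450],None,fx=3,fy=3,interpolation=cv2.INTER_CUBIC))
s=observe();print(s)
d=np.array([.4875,-.146,.141])-s["tcp_pos"];print(s["tool_rot"].T@d/.15)
E
```

```text
{'time_s': 2.7, 'joint_pos': array([-3.42236838e-01, -2.48443766e-01,  1.78849285e+00,  1.54193364e-05,
        1.60174811e+00, -2.35335565e-01]), 'qd': array([ 0.00059074,  0.00096667, -0.00145915, -0.00090517,  0.00125205,
       -0.01371392]), 'tau': array([ 5.72563986e-04, -4.23250401e+01, -6.33458805e+01, -3.50632462e-06,
        1.68462262e-03, -6.91998488e-03]), 'tcp_pos': array([ 0.4884329 , -0.14693275,  0.25619349]), 'tool_rot': array([[ 1.06697313e-01,  9.94291531e-01, -1.87502492e-04],
       [ 9.94291546e-01, -1.06697299e-01,  8.31595864e-05],
       [ 6.26788629e-05, -1.95305048e-04, -9.99999979e-01]]), 'wrist_force': array([-0.27020076, -0.3834861 ,  0.29591197]), 'moment': array([-0.01115116, -0.02045828, -0.01135706]), 'gripper_force': 0.0, 'grip_width': 1.0007760074910428}
[ 0.00547111 -0.00669734  0.76795824]
```

View pics/s1.png

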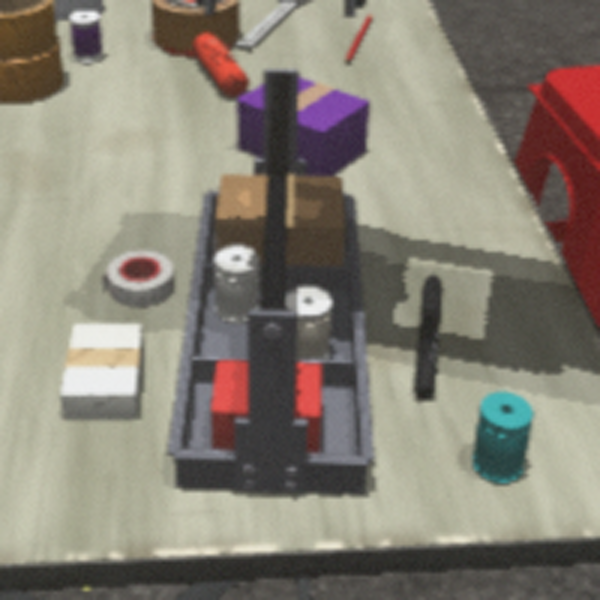

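The side crop shows the load standing undisturbed, with the handle vertical at x≈280, and nothing in the fingers' path. Next I descend.

move_arm(
  targets=[
    [[0,0,0.16,0],[0,0,0.32,0],[0,0,0.48,0],[0,0,0.63,0],[0,0,0.77,0]],
  ],
  grip=100,
)

```text
time_s: 3.2
tcp_pos: [0.4883, -0.1469, 0.1397]
tool_rot: [[0.106, 0.994, -0.0], [0.994, -0.106, 0.0], [0.0, -0.0, -1.0]]
wrist_force: [0.7, -0.1, 0.3]
grip_width: 0.999
gripper_force: 0.0
```

move_arm(
  targets=[
    [[0,0,0,0],[0,0,0,0],[0,0,0,0],[0,0,0,0]],
  ],
  grip=30,
  grip_force=30,
)

```text
time_s: 3.6
tcp_pos: [0.4889, -0.1471, 0.1421]
tool_rot: [[0.104, 0.995, 0.002], [0.995, -0.104, -0.001], [-0.0, 0.002, -1.0]]
wrist_force: [0.2, 0.4, 0.5]
grip_width: 0.327
gripper_force: 0.0
```

```bash
python3 - <<'E'
from h import *
import cv2
a=read_camera("top")[165:295,185:385]
b=read_camera("side")[140:340,250:450]
f=lambda i,h:cv2.resize(i,None,fx=h/i.shape[0],fy=h/i.shape[0],interpolation=cv2.INTER_CUBIC)
cv2.imwrite("pics/b2.png",f(np.hstack([f(a,300),f(b,300)]),300))
s=observe();print(s["tcp_pos"],s["wrist_force"],s["grip_width"])
E
```

```text
[ 0.488766   -0.14703146  0.14164727] [-0.12170654 -0.3409051   1.07431063] 0.30162845289969953
```

View pics/b2.png

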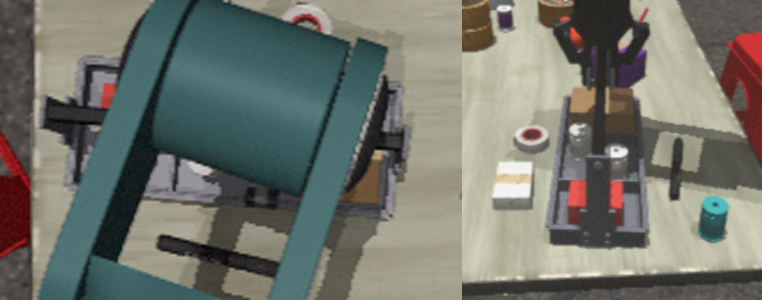

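The gripper straddles the bar, with a finger either side of it at side-view x≈590-610, and the load is untouched. Next I close gently.

move_arm(
  targets=[
    [[0,0,0,0],[0,0,0,0],[0,0,0,0],[0,0,0,0],[0,0,0,0]],
  ],
  grip=0,
  grip_force=30,
)

```text
time_s: 4.2
tcp_pos: [0.4884, -0.147, 0.1411]
tool_rot: [[0.103, 0.995, -0.0], [0.995, -0.103, -0.0], [-0.0, -0.0, -1.0]]
wrist_force: [-5.4, 1.2, 5.5]
grip_width: 0.162
gripper_force: 31.4
```

move_arm(
  targets=[
    [[0,0,0,0],[0,0,0,0],[0,0,0,0]],
  ],
  grip_force=36,
)

```text
time_s: 4.5
tcp_pos: [0.4884, -0.147, 0.1411]
tool_rot: [[0.103, 0.995, -0.0], [0.995, -0.103, -0.0], [-0.0, -0.0, -1.0]]
wrist_force: [-5.4, 1.3, 5.2]
grip_width: 0.159
gripper_force: 35.2
```

move_arm(
  targets=[
    [[0,0,-0.01,0],[0,0,-0.02,0],[0,0,-0.03,0],[0,0,-0.04,0],[0,0,-0.05,0]],
  ],
)

```text
time_s: 5.0
tcp_pos: [0.4884, -0.1469, 0.1482]
tool_rot: [[0.103, 0.995, -0.0], [0.995, -0.103, 0.0], [0.0, -0.0, -1.0]]
wrist_force: [-0.4, 0.6, -8.6]
grip_width: 0.159
gripper_force: 35.1
```

```bash
python3 - <<'E'
from h import *
import cv2
a=read_camera("side")[150:320,260:450]
cv2.imwrite("pics/s3.png",cv2.resize(a,None,fx=3.5,fy=3.5,interpolation=cv2.INTER_CUBIC))
s=observe();print({k:s[k] for k in("tcp_pos","wrist_force","moment","gripper_force","grip_width")})
E
```

```text
{'tcp_pos': array([ 0.48852631, -0.14695785,  0.14854579]), 'wrist_force': array([-0.78956114,  0.39428519, -7.64408299]), 'moment': array([ 0.00540961, -0.02107033,  0.00064535]), 'gripper_force': 35.1596599817276, 'grip_width': 0.1577418376757732}
```

View pics/s3.png

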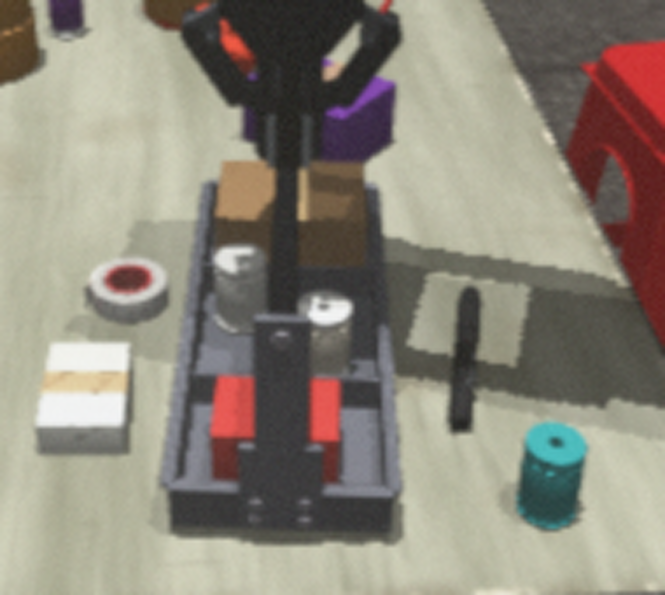

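The caddy is off the table and level, and it is carrying the full weight (about 8 N) with near-zero moment. I lift slowly from here.

move_arm(
  targets=[
    [[0,0,-0.03,0],[0,0,-0.08,0],[0,0,-0.14,0],[0,0,-0.2,0],[0,0,-0.26,0]],
  ],
)

```text
time_s: 5.55
tcp_pos: [0.4886, -0.147, 0.1884]
tool_rot: [[0.103, 0.995, 0.001], [0.995, -0.103, -0.0], [-0.0, 0.001, -1.0]]
wrist_force: [0.1, 0.3, -8.2]
grip_width: 0.158
gripper_force: 35.4
```

move_arm(
  targets=[
    [[0,0,-0.06,0],[0,0,-0.12,0],[0,0,-0.18,0],[0,0,-0.24,0],[0,0,-0.3,0]],
  ],
)

```text
time_s: 6.05
tcp_pos: [0.4885, -0.1469, 0.2331]
tool_rot: [[0.103, 0.995, -0.0], [0.995, -0.103, 0.0], [-0.0, -0.0, -1.0]]
wrist_force: [0.3, 0.2, -8.7]
grip_width: 0.152
gripper_force: 35.4
```

move_arm(
  targets=[
    [[0,0,-0.06,0],[0,0,-0.12,0],[0,0,-0.18,0],[0,0,-0.23,0],[0,0,-0.27,0]],
  ],
)

```text
time_s: 6.55
tcp_pos: [0.4885, -0.1469, 0.2736]
tool_rot: [[0.103, 0.995, 0.0], [0.995, -0.103, -0.0], [-0.0, 0.0, -1.0]]
wrist_force: [0.1, -1.2, -7.4]
grip_width: 0.158
gripper_force: 35.4
```

move_arm(
  targets=[
    [[0,0,-0.04,0],[0,0,-0.07,0],[0,0,-0.09,0],[0,0,-0.1,0],[0,0,-0.1,0]],
  ],
)

```text
time_s: 7.05
tcp_pos: [0.4885, -0.1469, 0.2878]
tool_rot: [[0.103, 0.995, 0.0], [0.995, -0.103, 0.0], [0.0, 0.0, -1.0]]
wrist_force: [-0.9, 0.4, -8.6]
grip_width: 0.161
gripper_force: 35.4
```

```bash
python3 - <<'E'
from h import *
import cv2
a=read_camera("side")[80:320,220:470]
cv2.imwrite("pics/s4.png",cv2.resize(a,None,fx=2.4,fy=2.4,interpolation=cv2.INTER_CUBIC))
s=observe();print({k:s[k] for k in("time_s","tcp_pos","wrist_force","moment","gripper_force","grip_width")})
E
```

```text
{'time_s': 7.1, 'tcp_pos': array([ 0.48848006, -0.14692632,  0.28767654]), 'wrist_force': array([-0.46838844,  0.64127686, -8.83058991]), 'moment': array([ 0.01056546,  0.01123646, -0.02754387]), 'gripper_force': 35.38876175880432, 'grip_width': 0.1595991231339557}
```

View pics/s4.png

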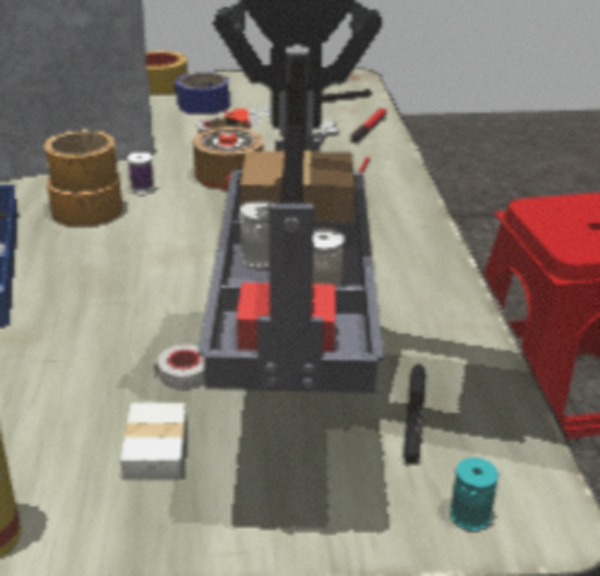

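The caddy hangs level about 14.7 cm up, at px (205-380, 170-390). The load is standing and the bystanders are unmoved. I'll hold for more than 3 s, then check tilt by projection.

move_arm(
  targets=[
    [[0,0,0,0],[0,0,0,0],[0,0,0,0],[0,0,0,0],[0,0,0,0]],
  ],
)

```text
time_s: 7.6
tcp_pos: [0.4885, -0.147, 0.2878]
tool_rot: [[0.103, 0.995, -0.0], [0.995, -0.103, 0.0], [0.0, -0.0, -1.0]]
wrist_force: [0.3, -0.9, -8.8]
grip_width: 0.154
gripper_force: 35.4
```

move_arm(
  targets=[
    [[0,0,0,0],[0,0,0,0],[0,0,0,0],[0,0,0,0],[0,0,0,0]],
  ],
)

```text
time_s: 8.1
tcp_pos: [0.4885, -0.147, 0.2878]
tool_rot: [[0.103, 0.995, 0.0], [0.995, -0.103, -0.0], [-0.0, 0.0, -1.0]]
wrist_force: [0.4, -0.3, -8.2]
grip_width: 0.158
gripper_force: 35.4
```

move_arm(
  targets=[
    [[0,0,0,0],[0,0,0,0],[0,0,0,0],[0,0,0,0],[0,0,0,0]],
  ],
)

```text
time_s: 8.6
tcp_pos: [0.4885, -0.1469, 0.2878]
tool_rot: [[0.103, 0.995, 0.0], [0.995, -0.103, 0.0], [0.0, 0.0, -1.0]]
wrist_force: [-0.1, -0.3, -8.9]
grip_width: 0.157
gripper_force: 35.4
```

move_arm(
  targets=[
    [[0,0,0,0],[0,0,0,0],[0,0,0,0],[0,0,0,0],[0,0,0,0]],
  ],
)

```text
time_s: 9.1
tcp_pos: [0.4885, -0.1469, 0.2878]
tool_rot: [[0.103, 0.995, 0.0], [0.995, -0.103, -0.0], [-0.0, 0.0, -1.0]]
wrist_force: [0.1, 0.1, -8.2]
grip_width: 0.16
gripper_force: 35.4
```

move_arm(
  targets=[
    [[0,0,0,0],[0,0,0,0],[0,0,0,0],[0,0,0,0],[0,0,0,0]],
  ],
)

```text
time_s: 9.6
tcp_pos: [0.4885, -0.147, 0.2878]
tool_rot: [[0.103, 0.995, -0.0], [0.995, -0.103, 0.0], [0.0, -0.0, -1.0]]
wrist_force: [0.0, 0.0, -9.1]
grip_width: 0.154
gripper_force: 35.4
```

move_arm(
  targets=[
    [[0,0,0,0],[0,0,0,0],[0,0,0,0],[0,0,0,0],[0,0,0,0]],
  ],
)

```text
time_s: 10.1
tcp_pos: [0.4885, -0.1469, 0.2878]
tool_rot: [[0.103, 0.995, -0.0], [0.995, -0.103, 0.0], [0.0, -0.0, -1.0]]
wrist_force: [-0.3, -0.4, -8.2]
grip_width: 0.158
gripper_force: 35.4
```

move_arm(
  targets=[
    [[0,0,0,0],[0,0,0,0],[0,0,0,0],[0,0,0,0],[0,0,0,0]],
  ],
)

```text
time_s: 10.6
tcp_pos: [0.4885, -0.1469, 0.2878]
tool_rot: [[0.103, 0.995, 0.0], [0.995, -0.103, 0.0], [0.0, 0.0, -1.0]]
wrist_force: [0.1, 0.9, -9.2]
grip_width: 0.159
gripper_force: 35.4
```

```bash
python3 - <<'E'
from h import *
import cv2
p=camera_params("side");k,o,r=p["camera_matrix"],p["origin"],p["rotation"]
def pr(w):
    c=r.T@(np.array(w)-o);q=k@[c[0],-c[1],-c[2]];return q[:2]/q[2]
im=read_camera("side");s=observe();t=s["tcp_pos"]
big=cv2.resize(im[80:320,220:470],None,fx=2.4,fy=2.4,interpolation=cv2.INTER_CUBIC)
old=cv2.imread("pics/s4.png");print("shift",cv2.phaseCorrelate(old[140:400,190:390,1].astype(float),big[140:400,190:390,1].astype(float)))
g=np.array([t[0],t[1],t[2]-.006]);y=np.array([.103,.995,0]);x=np.array([.995,-.103,0]);z=np.array([0,0,1.])
for th,col in((0,(0,255,0)),(.05,(0,0,255)),(-.05,(255,0,0))):
    Y=y*np.cos(th)+z*np.sin(th);Z=z*np.cos(th)-y*np.sin(th)
    q=lambda a,b,c:((pr(g+a*x+(b+.040)*Y+(c-.135)*Z)-[220,80]+.5)*2.4).astype(int)
    for zz in(0,.032):
        cv2.polylines(big,[np.array([q(a,b,zz) for a,b in((-.06,.15),(.06,.15),(.06,-.15),(-.06,-.15))])],True,col,1)
cv2.imwrite("pics/s5.png",big)
print({k:s[k] for k in("time_s","tcp_pos","wrist_force","moment","gripper_force","grip_width")})
E
```

```text
shift ((0.004619520858994974, 0.019194658767929695), 0.8884643850486895)
{'time_s': 10.65, 'tcp_pos': array([ 0.48848651, -0.14695149,  0.28780796]), 'wrist_force': array([-0.25885767,  0.53893783, -8.56978659]), 'moment': array([0.0591477 , 0.00488755, 0.03012845]), 'gripper_force': 35.38887977600098, 'grip_width': 0.1613835934520623}
```

View pics/s5.png

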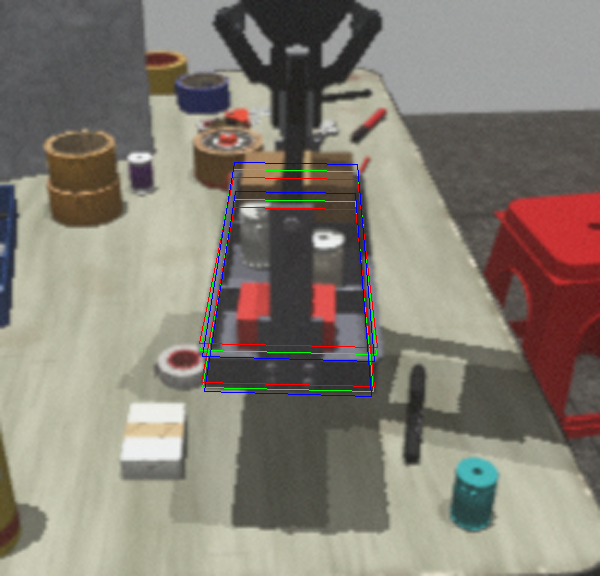

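The level (green) outline fits the tray's near edge (row ≈388) and far edge (row ≈170). Nothing drifted over 3.5 s.

```bash
python3 -c "from plant import job_done;print(job_done())"
```

```text
the job is handed in; nothing more can be done
None
```

The job is handed in with the arm still holding the loaded caddy about 14.7 cm up: level in the camera check, no drift in a 3.5 s hold, 35 N grip; the judge returned no verdict.

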